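Purge the filling unit: hang the catch pail, refit the valve knob and hold it down

ROBOT

A 7-joint arm with a two-finger parallel gripper is mounted at the origin on a cart in front of the work surface, level with it; the furniture and walls round the work are solid. World frame = base frame: x ahead of the robot, y to its left, z up, the work surface at z = 0. Lengths are in m, angles in rad, forces in N, time in s.
With the tool pointing down it reaches from about 0.4 to 0.875 m from the base axis. Payload 19.3 kg.
Tool frame: the origin (TCP) lies midway between the tips of the shut fingers; the grasp point (between the pads) lies 19 mm behind it; z points along the fingers, y is the line along which they close (so a half turn about z gives the same grasp; the last joint's range is limited). The gripper opens to 85 mm and grips with 20 to 120 N. Pads are 22 mm wide; open, the fingers measure 114 mm over their backs; the gripper's body (76 mm by 85 mm) begins 54 mm behind the grasp point. The pads swing forward as they close: fully open they stand 13 mm farther back than shut.
Start: joints at [-1.315, 0.521, -0.036, 1.599, 0.021, 1.021, -0.113], TCP at [0.2, 0.592, 0.231] pointing down, gripper open.
Joint ranges: [-2.91, 2.91], [-0.3, 2.13], [-1.5, 1.42], [0.17, 2.43], [-1.26, 4.41], [0.16, 1.93], [-2.52, 2.52]. Speed limits (rad/s): [1.89, 1.89, 2.39, 2.39, 3.01, 3.01, 3.01].

INTERFACE

Orientations are given as a 3x3 rotation matrix whose columns are the frame's x, y, z axes.
In Python, from rig import status, cams, order gives the robot as it stands.
- The arm moves only by the tool shift_gripper, called after "Emit:" by a JSON object that holds its "name" and its "arguments", one argument or row to a line. Schema: {"type":"object","properties":{"ticks":{"type":"array","items":{"type":"object","properties":{"sx":{"type":"number"},"sy":{"type":"number"},"sz":{"type":"number"},"twist":{"type":"number"}},"additionalProperties":false},"minItems":1,"maxItems":20},"finger_gap":{"type":"number"},"force":{"type":"number"},"only":{"type":"string"},"quiet":{"type":"boolean"},"lines":{"type":"string"}},"required":["ticks"],"additionalProperties":false}. ticks is a list of rows, 1 to 20 of them, each an object with the fields sx, sy, sz (the shift in shares of 1 m (1.0 is 1 m)), twist (a turn about the tool's z in shares of 2 pi rad (1.0 is 2 pi rad)); a field left out counts as zero; each row is the pose to reach, as a shift and turn from the pose commanded when the call began, along the tool's axes at that moment; what a row does not reach only later rows make up. A row lasts 1/8 s, in which the tool goes at most 0.0625 m and 0.188 rad, less where a joint would pass 70% of its speed; a pose out of reach is approached as far as the arm can. finger_gap is the finger opening in m, set as the call begins (left out keeps the last). The fingers move at their own pace and stop on an object; force is the grip in N (left out, the last holds). Time passes only in rows, so rows that do not move let the fingers close. The tool returns the time, the measured TCP pose, the force, the opening and the grip force at its end. only (a regular expression) keeps the lines of the reply that match it, lines (a string "A,B") keeps lines A to B, and quiet returns only ok. Shift and turn numbers lie between -1 and 1, and a call with a number outside is refused. Input that does not fit is refused with a message, and nothing moves.
- status.get_obs(): the state, without advancing time (a new reading comes with each control period).
- cams.snapshot(name): name is "side" or "top" or "wrist"; returns (picture, depth): 420x560x3 uint8, red, green, blue; 420x560 float32, m along the optical axis (not along the pixel's ray), 0 where there is no reading.
- cams.camera_info(name): a dict with "fov_y" (degrees; the focal length in pixels is half the picture's height over the tangent of half this angle, whatever the lens; pixels are square), "cx", "cy" (the principal point, pixels), "rvec" (rotation vector, rad) and "tvec" (3), from world to camera coordinates, as OpenCV has them; the wrist camera has in their place "tool_from_camera" (4x4, takes a point from camera to tool coordinates, whose origin is the TCP and whose axes are the flange's). Camera axes: x right, y down, z forward; pixel columns grow to the right and rows downward; lengths in m; the calibration is good to about 2 mm. A picture is of the moment at which its call begins: read the wrist's pose just before it. camera_info takes no time and is no camera call.
- order.hand_in(): hands the job in; it is judged then, once.
The state is a dict: "clock": time; "joint_pos": joint angles; "dq": joint speeds; "joint_torque": joint torques, N m; "tool_pos": TCP position; "tcp_rot": TCP orientation; "wrist_force": force on the tool from outside, world axes, zero at the start; "wrist_torque": the same for the moment, N m; "gripper_width": finger opening in m; "grasp_force": force on a finger pad.
Only numpy, scipy, OpenCV 4.12 (cv2) and the standard library are available. Lean on these libraries where they do the work, as an engineer would, in place of code of your own. Each camera call takes 0.05 s, during which the arm holds its last target. There are 200 camera calls.

TASK

Purge the filling unit: first hang the small steel pail by its bail on the spout, behind the upstanding lug, and let it hang free under the mouth. Then refit the black knob with the grip bar on the D-shaped valve spindle on top of the unit, turned so that its flat (under the pointed end of the bar) meets the spindle's flat and pushed fully on, and press it down to open the spring valve all the way; finish while still holding the knob and keeping the valve pressed. Leave the other things on the bench where they are.

Things in the scene. Friction and masses are not known exactly. Their poses are not given: they have to be found in the camera images.
- filler: bench filling unit, fixed; its place and yaw (to 0.2 rad) vary. Grey housing 120 (x) x 160 (y) x 150 mm high, front (gauge, spout) facing its -x, to the robot. Origin under the housing's centre. Valve axis on top at (-18, -36) mm; hexagon bonnet round it reaches 166 mm above the worktop, handle at the back of the top 178 mm. Gauge stands 17 mm out; a hose stub 33 mm out of the +y flank, 110 mm up
- spout_hook (a point): the saddle: point on top of the spout where the bail hangs, 145 mm above the worktop, 45 mm before the housing; axes as the filling unit's (-x points out along the spout). Spout: level steel tube 12 mm thick, its end 32 mm out from the saddle, turned down to a mouth 20 mm below the saddle. Lug: stands 10.5 mm above the tube, spans 11 to 21 mm out from the saddle, 7 mm wide
- pail: catch pail, 0.13 kg (varies by a fifth): open steel cup 60 mm across, 52 mm high; stiff fixed bail (rod 6 mm thick, 67 mm wide outside, slightly peaked) over it in the pail's yz plane; moulded grip on top. Origin under the cup's centre, z up; 138 mm tall. Opening between rim and bail 50 mm high, 55 mm wide, seen along the pail's x. Hanging, its underside is about 43 mm above the worktop
- pail_grip (a point): centre of the pail's moulded grip, 122 mm above the pail's underside: 22 mm along the pail's x, 14 mm thick along its y (pinch it along y), 31 mm high (107 to 138 mm above the underside); the bail's legs fall away below it
- pail_bail (a point): underside of the middle of the bail, 102 mm above the pail's underside; comes to lie on spout_hook (within about 2 mm) when the pail hangs
- knob: the valve's black knob, 90 g, standing bore down: round skirt 46 mm across, 19 mm high; on it a grip bar 14 mm thick (along y), 19 mm high, along the knob's x from -20 to +23 mm; its +x end, pointed, with a short white line, starts facing the robot within 0.6 rad. Origin at the underside's centre, 38 mm tall. D bore from below, 20 mm across, 15 mm deep, flat 2.9 mm from the axis on the +x side
- knob_pointer (a point): upper end of the pointed end of the knob's grip bar, 38 mm above the knob's underside and 23.5 mm from its axis towards its +x (the side of the flat); axes as the knob's
- spindle_tip (a point): top centre of the valve spindle, about 193 mm above the worktop, z up; moves with the valve. D-shaped shaft 18 mm across, 27 mm out of the bonnet; its flat, 2 mm from the axis, faces this point's +x, to the robot within 0.8 rad (dark line on top towards it). Knob goes on only with its +x along this +x (to 0.1 rad); fully on when this point is 15 mm above its underside. Turns stiffly (0.4 N m)
- valve (a joint): how far the valve spindle is pressed down, m: 0 at rest, 0.009 at the lower stop. A spring pushes it up, 4 N at the start of its travel and 8 N at the stop; it comes up again when let go
- lab_bottle: small glass bottle with a screw cap, 57 mm across, 118 mm tall, standing at the left behind the pail; bystander; origin under its centre
- jar: screw-top jar, 64 mm across, 82 mm tall, standing at the left behind the pail; bystander; origin under its centre
- dial_caliper: steel caliper, 72 x 173 x 7 mm, lying flat at the front; bystander; origin under its centre, its beam along its y
- marker_0: felt marker, 130 mm long, 20 mm thick, lying at the front left; bystander; origin under its centre
- hex_key: L-shaped hex key, 31 x 93 x 6 mm, lying at the front right; bystander; origin under its centre
- spare_cap_0: ribbed screw cap, 46 mm across, 26 mm high, no bar on top, lying at the right of the filling unit; bystander; origin under its centre
- rubber_puck: plain round rubber stopper, 43 mm across, 27 mm high, lying at the front right; bystander; origin under its centre

How it is judged:
On the way, in this order (a step that is already met when the one before it is completed fails the run):
1. the pail hangs free by its bail on the spout's saddle, behind the lug (x of pail_bail in the frame of spout_hook between -0.01 and 0.01 m and y of pail_bail in the frame of spout_hook between -0.012 and 0.012 m and z of pail_bail in the frame of spout_hook between -0.004 and 0.006 m and angle between pail's own z axis and vertical below 0.2 rad and contact force between pail and filler above 0.2 N and contact force between pail and the arm below 0.1 N and contact force between pail and the fingers below 0.1 N), for 0.3 s.
2. the knob is fully on the spindle (z of spindle_tip in the frame of knob above 0.013 m and horizontal distance between spindle_tip and knob below 0.003 m and angle between knob's own z axis and vertical below 0.12 rad and x of knob_pointer in the frame of spindle_tip above 0.018 m and y of knob_pointer in the frame of spindle_tip between -0.005 and 0.005 m), for 0.2 s.
At the end, for the whole second after the job is handed in: Pail hangs upright (0.2 rad), free, its bail on the saddle (10 mm along the spout, 12 mm across, 6 mm in height); knob on the spindle to the bottom of its bore (2 mm; centred to 3 mm), pointer over the flat; valve held at least 7 of its 9 mm down with the fingers still on the knob (all of step 1 and all of step 2 and value of joint valve above 0.007 m and contact force between the fingers and knob above 2 N); the arm keeps its last pose, push and grip.
It fails at once if a bystander on the bench is pushed more than 30 mm or tipped over (distance of any of lab_bottle, jar, dial_caliper, marker_0, hex_key, spare_cap_0, rubber_puck from where it was at the start of the episode above 0.03 m or angle between any of lab_bottle, jar, dial_caliper, marker_0, hex_key, spare_cap_0, rubber_puck's own z axis and vertical above 0.5 rad).
It also fails if it takes over 72 s, if anything falls off the work surface, if the arm or the gripper's body presses on something with over 40 N, if the wrist force passes 120 N, or if a joint passes its speed limit or range.

## Working session

There is one attempt and no reset: what is moved stays moved. The work goes in short steps, Python scripts to look and compute and a tool call to move; the robot and the scene stay as the last step left them, time stands still between calls to the robot, and variables do not carry over. Pictures are saved under pics/ and viewed, at most 14 in all, crops included, and the job is handed in when it is done.

```bash
ls; mkdir -p pics
```

Run:
```python
from rig import status,cams
import cv2,numpy as np
o=status.get_obs();print(o['clock'],o['tool_pos'],np.round(o['tcp_rot'],3).tolist(),o['gripper_width'])
ims=[]
for n in ('side','top'):
    p,d=cams.snapshot(n);np.savez(f'pics/{n}0.npz',p=p,d=d);cv2.imwrite(f'pics/{n}0.png',p[:,:,::-1]);print(n,cams.camera_info(n),(d>0).mean())
print(cams.camera_info('wrist'))
```

```text
pics
0.0 [0.19995035 0.59182342 0.23073548] [[-0.947, 0.32, -0.0], [0.32, 0.947, -0.001], [-0.0, -0.001, -1.0]] 0.0853857873650307
side {'fov_y': 47.71199895297632, 'cx': 268.4649124046341, 'cy': 212.87247157154735, 'rvec': array([ 1.99910244, -0.23254664,  0.17698214]), 'tvec': array([-0.4727732 ,  0.21341211,  1.1683076 ])} 0.9958715986394557
top {'fov_y': 45.521905436638896, 'cx': 274.92626724906705, 'cy': 205.95509798216793, 'rvec': array([ 2.31917696, -1.54723028,  0.30884047]), 'tvec': array([-0.11828999,  0.52176834,  1.62690465])} 0.9959141156462585
{'fov_y': 68.41766354215875, 'cx': 282.7815033060327, 'cy': 214.99264184767344, 'tool_from_camera': array([[-6.92938021e-05, -9.50050449e-01, -3.12096363e-01,
         8.03566415e-02],
       [ 9.99999978e-01, -1.27135172e-04,  1.64984384e-04,
         7.42617638e-04],
       [-1.96421913e-04, -3.12096345e-01,  9.50050437e-01,
        -1.42883958e-01],
       [ 0.00000000e+00,  0.00000000e+00,  0.00000000e+00,
         1.00000000e+00]])}
```

View pics/side0.png

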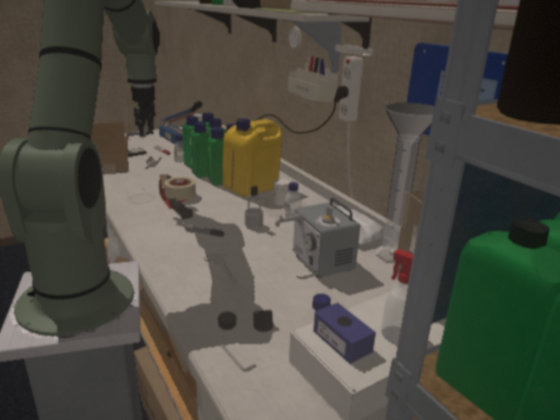

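View pics/top0.png

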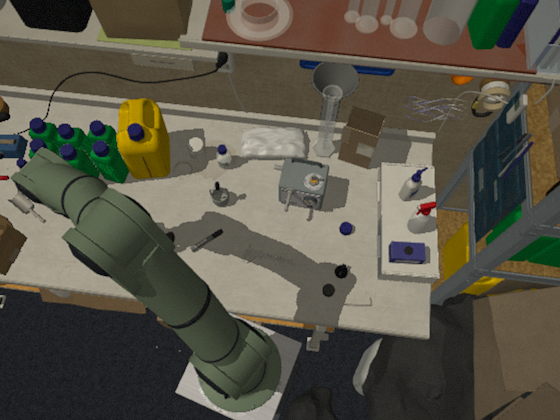

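The side view shows the pail at about (254,212), the filler at (325,240), the knob and puck at (263,318) and (227,319), and the blue cap at (321,302). The top view shows the pail at (219,195), the filler at (303,185), the knob or puck at (341,271) and (328,290), and the cap at (345,228).

Create h.py:
```python
from rig import status,cams
import cv2,numpy as np
def K(i):
    f=210/np.tan(np.radians(i['fov_y'])/2);return np.array([[f,0,i['cx']],[0,f,i['cy']],[0,0,1]])
def pose(n,o=None):
    "camera-to-world R,t"
    i=cams.camera_info(n)
    if n=='wrist':
        T=i['tool_from_camera'];return K(i),o['tcp_rot']@T[:3,:3],o['tcp_rot']@T[:3,3]+o['tool_pos']
    R=cv2.Rodrigues(i['rvec'])[0];return K(i),R.T,-R.T@i['tvec']
def snap(n,tag):
    o=status.get_obs();p,d=cams.snapshot(n);k,R,t=pose(n,o)
    np.savez(f'pics/{tag}.npz',p=p,d=d,k=k,R=R,t=t);return p,d,k,R,t
def cloud(d,k,R,t):
    v,u=np.mgrid[:d.shape[0],:d.shape[1]]
    r=np.stack([u,v,np.ones_like(u)],-1)@np.linalg.inv(k).T
    P=(r*d[...,None])@R.T+t;P[d<=0]=np.nan;return P
def ray(u,v,z,k,R,t):
    r=R@np.linalg.inv(k)@[u,v,1];return t+r*(z-t[2])/r[2]
def tri(obs):
    "obs: list of (u,v,k,R,t)"
    A=0;b=0
    for u,v,k,R,t in obs:
        r=R@np.linalg.inv(k)@[u,v,1];r/=np.linalg.norm(r);M=np.eye(3)-np.outer(r,r);A=A+M;b=b+M@t
    return np.linalg.solve(A,b)
def proj(P,k,R,t):
    q=k@(R.T@(np.asarray(P)-t));return q[:2]/q[2]
```

Run:
```python
from h import *
C={}
for n in('side','top'):
    z=np.load(f'pics/{n}0.npz');P=cloud(z['d'],*pose(n));C[n]=P
    for nm,(u,v) in dict(side=dict(pail=(254,212),fil=(325,225),knob=(263,318),puck=(227,319),cap=(321,302)),top=dict(pail=(219,195),fil=(303,185),knob=(341,271),puck=(328,290),cap=(345,228),bot=(223,157),mark=(207,240)))[n].items(): print(n,nm,np.round(P[v,u],3))
a=np.load('pics/top0.npz')['p'][130:310,180:380];b=np.load('pics/side0.npz')['p'][170:350,210:370]
cv2.imwrite('pics/c0.png',np.hstack([cv2.resize(a,(440,396),interpolation=2),cv2.resize(b,(352,396),interpolation=2)])[:,:,::-1])
```

```text
side pail [0.522 0.338 0.035]
side fil [ 0.63  -0.021  0.152]
side knob [ 0.424 -0.202  0.025]
side puck [ 0.343 -0.192  0.029]
side cap [ 0.572 -0.176  0.028]
top pail [0.528 0.317 0.005]
top fil [0.617 0.024 0.153]
top knob [ 0.416 -0.199  0.042]
top puck [ 0.34  -0.181  0.033]
top cap [ 0.573 -0.159  0.031]
top bot [0.645 0.347 0.079]
top mark [0.348 0.279 0.017]
```

View pics/c0.png

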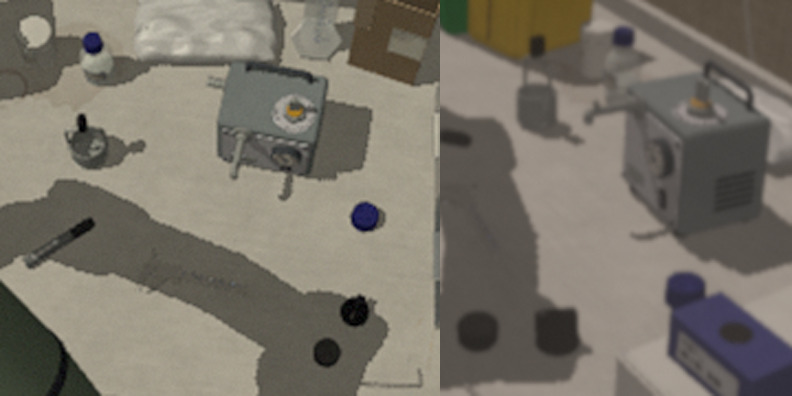

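The crop shows the pail with its dark grip at crop px (81,123) on the left and (537,46) on the right. The filler spout points toward the robot and left, and the spindle tip is at (295,107) on the left.

Run:
```python
from h import *
for n in('side','top'):
    z=np.load(f'pics/{n}0.npz');P=cloud(z['d'],*pose(n));p=z['p'].astype(int)
    x,y,h=P[...,0],P[...,1],P[...,2]
    m=(abs(x-.53)<.08)&(abs(y-.325)<.08)&(h>.08)&(h<.16)
    dk=p.sum(-1)
    v,u=np.nonzero(m);print(n,'pailtop',[(a,b,int(dk[b,a]),*np.round(P[b,a],3)) for a,b in zip(u,v)][:60:2])
    m=(abs(x-.62)<.16)&(abs(y)<.16)&(abs(h-.151)<.006)
    r=cv2.minAreaRect(P[m][:,:2].astype(np.float32));print(n,'filltop',m.sum(),r,np.median(P[m][:,2]))
    m=(abs(x-.62)<.16)&(abs(y)<.16)&(h>.170)
    v,u=np.nonzero(m);print('above',[(a,b,*np.round(P[b,a],3)) for a,b in zip(u,v)][::4])
    m=(abs(x-.42)<.05)&(abs(y+.2)<.045)&(h>.012)&(h<.05)
    Q=P[m];v,u=np.nonzero(m);print('knob',m.sum(),u.mean(),v.mean(),Q.mean(0),Q[:,2].max())
```

```text
side pailtop [(np.int64(255), np.int64(185), 190, np.float64(0.519), np.float64(0.312), np.float64(0.141)), (np.int64(252), np.int64(186), 172, np.float64(0.507), np.float64(0.305), np.float64(0.141)), (np.int64(254), np.int64(186), 154, np.float64(0.514), np.float64(0.306), np.float64(0.141)), (np.int64(256), np.int64(186), 164, np.float64(0.521), np.float64(0.307), np.float64(0.14)), (np.int64(251), np.int64(187), 163, np.float64(0.504), np.float64(0.305), np.float64(0.139)), (np.int64(253), np.int64(187), 132, np.float64(0.509), np.float64(0.297), np.float64(0.141)), (np.int64(255), np.int64(187), 123, np.float64(0.517), np.float64(0.305), np.float64(0.137)), (np.int64(257), np.int64(187), 165, np.float64(0.523), np.float64(0.303), np.float64(0.138)), (np.int64(252), np.int64(188), 117, np.float64(0.508), np.float64(0.307), np.float64(0.134)), (np.int64(254), np.int64(188), 113, np.float64(0.513), np.float64(0.301), np.float64(0.136)), (np.int64(256), np.int64(188), 122, np.float64(0.519), np.float64(0.299), np.float64(0.136)), (np.int64(251), np.int64(189), 139, np.float64(0.503)
[... 28230 characters left out ...]
 np.int64(176), np.float64(0.643), np.float64(0.007), np.float64(0.187)), (np.int64(315), np.int64(176), np.float64(0.644), np.float64(-0.006), np.float64(0.196)), (np.int64(312), np.int64(177), np.float64(0.644), np.float64(0.004), np.float64(0.18)), (np.int64(316), np.int64(177), np.float64(0.648), np.float64(-0.009), np.float64(0.184)), (np.int64(315), np.int64(178), np.float64(0.643), np.float64(-0.007), np.float64(0.184)), (np.int64(313), np.int64(179), np.float64(0.643), np.float64(-0.001), np.float64(0.172)), (np.int64(310), np.int64(180), np.float64(0.636), np.float64(0.007), np.float64(0.17))]
knob 128 340.6328125 270.234375 [ 0.42259241 -0.19710537  0.02735653] 0.049055899458775976
```

Emit:
{"name": "shift_gripper", "arguments": {
  "ticks": [
    {"sx":-0.05, "sy":-0.02, "sz":-0.02},
    {"sx":-0.1, "sy":-0.05, "sz":-0.06},
    {"sx":-0.15, "sy":-0.07, "sz":-0.06},
    {"sx":-0.2, "sy":-0.09, "sz":-0.06},
    {"sx":-0.25, "sy":-0.115, "sz":-0.06},
    {"sx":-0.3, "sy":-0.14, "sz":-0.06},
    {"sx":-0.35, "sy":-0.16, "sz":-0.06},
    {"sx":-0.381, "sy":-0.174, "sz":-0.06},
    {"sx":-0.381, "sy":-0.174, "sz":-0.06}
  ],
  "finger_gap": 0.085
}}

```text
clock: 1.23
tool_pos: [0.507, 0.3028, 0.2909]
tcp_rot: [[-0.946, 0.324, 0.0], [0.324, 0.946, -0.001], [-0.0, -0.001, -1.0]]
wrist_force: [-0.4, 1.3, -0.5]
gripper_width: 0.0852
grasp_force: 0.0
```

Run:
```python
from h import *
p,*_=snap('wrist','w1');cv2.imwrite('pics/w1.png',p[:,:,::-1])
```

```text
(no output)
```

View pics/w1.png

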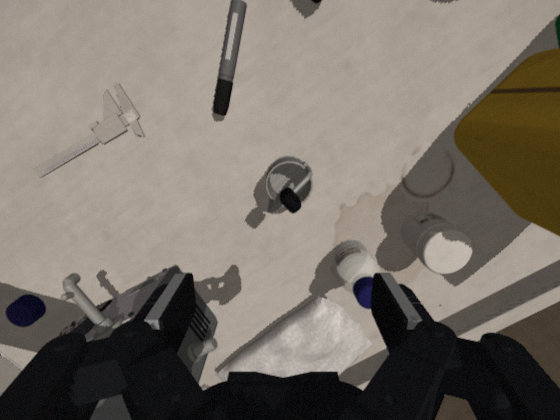

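The wrist view shows the pail with its grip at (290,200) and one bail leg running up-right to the rim at (308,175). The bottle is at (362,280), the jar at (440,250) and the spout tip at (72,283).

Run:
```python
from h import *
z=np.load('pics/w1.npz');P=cloud(z['d'],z['k'],z['R'],z['t']);s=z['p'].astype(int).sum(-1)
x,y,h=P[...,0],P[...,1],P[...,2]
near=(np.hypot(x-.514,y-.307)<.06)
print('floor',np.nanmedian(h[near&(h<.02)]),'max',h[near].max())
for lo,hi in((.045,.058),(.058,.075),(.075,.095),(.095,.108),(.108,.13),(.13,.15)):
    m=near&(h>lo)&(h<hi);Q=P[m]
    if len(Q)>4:
        c=Q.mean(0);w,V=np.linalg.eigh(np.cov(Q[:,:2].T));print(lo,len(Q),c.round(4),np.sqrt(w).round(4),V[:,1].round(3),cv2.minAreaRect(Q[:,:2].astype(np.float32)))
g=near&(s<130)&(h>.105);v,u=np.nonzero(g);print('grip px',u.mean(),v.mean(),len(u))
a=ray(u.mean(),v.mean(),.13,z['k'],z['R'],z['t']);print(a)
c=cv2.resize(z['p'][150:230,240:340],(800,640),interpolation=cv2.INTER_CUBIC)[:600]
cv2.imwrite('pics/w1c.png',c[:,:,::-1])
```

```text
floor 0.000369130393897521 max 0.3870351055899144
0.045 304 [0.5088 0.3074 0.0509] [0.0187 0.0213] [0.037 0.999] ((0.5126394033432007, 0.3082161247730255), (0.05882875248789787, 0.05706654489040375), 76.89552307128906)
0.058 31 [0.5129 0.306  0.0665] [0.0012 0.0305] [-0.408  0.913] ((0.5124755501747131, 0.3085758686065674), (0.0038252919912338257, 0.06520753353834152), 23.775270462036133)
0.075 51 [0.5106 0.3121 0.088 ] [0.0016 0.0306] [-0.396  0.918] ((0.5136407613754272, 0.3084149658679962), (0.005834570154547691, 0.06644625961780548), 23.757841110229492)
0.095 186 [0.512  0.3114 0.1013] [0.0016 0.0199] [-0.402  0.916] ((0.513918399810791, 0.3082301616668701), (0.006106903310865164, 0.06051184609532356), 23.79277801513672)
0.108 81 [0.5075 0.31   0.1208] [0.0028 0.0069] [0.663 0.749] ((0.5098512768745422, 0.31125393509864807), (0.022869376465678215, 0.010029646568000317), 53.86153793334961)
0.13 297 [0.5125 0.3086 0.1369] [0.0039 0.0061] [-0.909 -0.417] ((0.5137592554092407, 0.3085341453552246), (0.021883554756641388, 0.013706040568649769), 23.614126205444336)
grip px 315.2860746003552 371.8528952042629 28150
[0.73283488 0.26881392 0.13      ]
```

View pics/w1c.png

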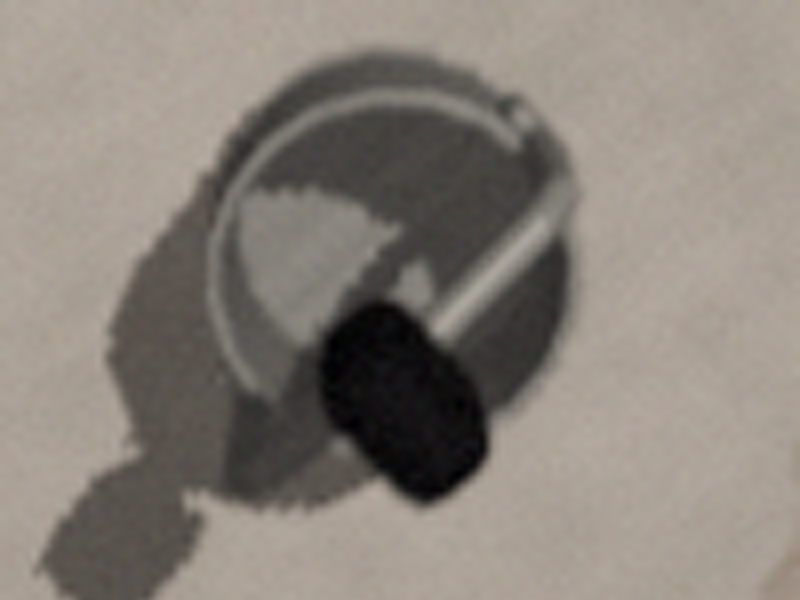

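Run:
```python
from h import *
z=np.load('pics/w1.npz');P=cloud(z['d'],z['k'],z['R'],z['t'])
x,y,h=P[...,0],P[...,1],P[...,2]
v,u=np.mgrid[:420,:560]
m=(u<190)&(v>255)&(x>.43)&(x<.8)&(abs(y)<.16)&(h>.115)&(h<.17)
for lo,hi in((.115,.13),(.13,.140),(.140,.1475),(.1475,.153),(.153,.16)):
    q=m&(h>lo)&(h<hi);Q=P[q];print(lo,len(Q),Q.mean(0).round(4),cv2.minAreaRect(Q[:,:2].astype(np.float32)) if len(Q)>3 else'')
sp=m&(x<.6)&(h>.13)
Q=P[sp];print(len(Q),Q.min(0),Q.max(0))
for i in np.argsort(Q[:,0])[::max(1,len(Q)//25)]: print(Q[i].round(4),end=' ')
```

```text
0.115 411 [0.6083 0.0757 0.1224] ((0.588987410068512, 0.07919272035360336), (0.165048748254776, 0.09953427314758301), 58.2685432434082)
0.13 423 [0.5689 0.0718 0.1359] ((0.6049366593360901, 0.07180265337228775), (0.17641744017601013, 0.06787004321813583), 31.941152572631836)
0.14 688 [0.5537 0.061  0.1437] ((0.5601437091827393, 0.056960731744766235), (0.08359679579734802, 0.04279868304729462), 32.36427688598633)
0.1475 926 [0.6642 0.0288 0.1502] ((0.6194483041763306, 0.04307630658149719), (0.0505574494600296, 0.18095044791698456), 68.37535095214844)
0.153 61 [0.5594 0.0571 0.1541] ((0.6040172576904297, 0.04930618405342102), (0.035408612340688705, 0.1534557342529297), 75.75164031982422)
1314 [0.51445825 0.02582903 0.13004664] [0.59638025 0.09850371 0.15606237]
[0.5145 0.0522 0.1365] [0.518  0.0526 0.1414] [0.5214 0.0558 0.1419] [0.5246 0.0555 0.1408] [0.5277 0.0553 0.1478] [0.53   0.0515 0.1557] [0.5329 0.057  0.1429] [0.5376 0.0541 0.1461] [0.5417 0.0608 0.1416] [0.546  0.0621 0.1399] [0.5503 0.0617 0.1374] [0.5548 0.0594 0.1452] [0.5592 0.0624 0.1442] [0.5635 0.0567 0.145 ] [0.5683 0.061  0.1443] [0.5726 0.0647 0.144 ] [0.5747 0.0599 0.1463] [0.5772 0.0709 0.1356] [0.5802 0.0683 0.1466] [0.5818 0.0784 0.1329] [0.5826 0.0938 0.1313] [0.5834 0.0914 0.1347] [0.5845 0.0591 0.1477] [0.5854 0.0807 0.1312] [0.5866 0.0528 0.1477] [0.5949 0.0282 0.1338]
```

The rows are not in the units I measure in: turns go in shares of 2 pi rad. I convert before sending: -0.745 rad / 6.2832 = -0.1186.

Emit:
{"name": "shift_gripper", "arguments": {
  "ticks": [
    {"sx":-0.03, "sy":-0.05, "sz":-0.03, "twist":-0.0239},
    {"sx":-0.06, "sy":-0.1, "sz":-0.06, "twist":-0.0477},
    {"sx":-0.09, "sy":-0.15, "sz":-0.07, "twist":-0.0716},
    {"sx":-0.115, "sy":-0.2, "sz":-0.07, "twist":-0.0955},
    {"sx":-0.135, "sy":-0.232, "sz":-0.07, "twist":-0.1186},
    {"sx":-0.135, "sy":-0.232, "sz":-0.07, "twist":-0.1186},
    {"sx":-0.135, "sy":-0.232, "sz":-0.07, "twist":-0.1186}
  ]
}}

```text
clock: 2.15
tool_pos: [0.5586, 0.044, 0.3611]
tcp_rot: [[-0.913, -0.407, -0.0], [-0.407, 0.913, 0.001], [0.0, 0.001, -1.0]]
wrist_force: [0.2, 0.2, -0.2]
gripper_width: 0.0853
grasp_force: 0.0
```

Run:
```python
from h import *
p,*_=snap('wrist','w2');cv2.imwrite('pics/w2.png',p[:,:,::-1])
```

```text
(no output)
```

View pics/w2.png

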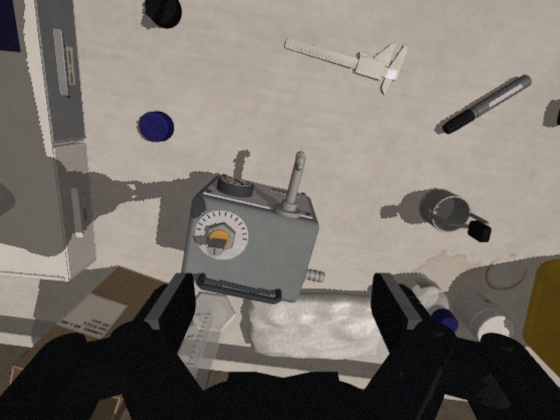

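The whole filler is in view: the spout runs (290,210) to (299,157), the spindle tip is at (217,240) and the handle at (238,292).

Run:
```python
from h import *
z=np.load('pics/w2.npz');P=cloud(z['d'],z['k'],z['R'],z['t'])
x,y,h=P[...,0],P[...,1],P[...,2]
v,u=np.mgrid[:420,:560]
reg=(u>170)&(u<345)&(v>140)&(v<305)
def rect(m):return cv2.minAreaRect(P[m][:,:2].astype(np.float32))
m=reg&(abs(h-.1505)<.003)&(x>.592)
m=cv2.morphologyEx(m.astype(np.uint8),cv2.MORPH_OPEN,np.ones((5,5)))>0
print('top',m.sum(),np.median(h[m]),rect(m))
# spout
s=reg&(h>.125)&(h<.17)&(x<.585)&(y>.02)
Q=P[s];print('spout',len(Q),Q.min(0).round(4),Q.max(0).round(4))
t=s&(h>.138)&(h<.147)&(x>.535)&(x<.58);Q=P[t];c=Q.mean(0);w,V=np.linalg.eigh(np.cov(Q[:,:2].T));d=V[:,1]*np.sign(V[0,1]);print('axis',c,d,np.degrees(np.arctan2(d[1],d[0])),np.sqrt(w))
S=P[s];a=(S[:,:2]-c[:2])@d;b=(S[:,:2]-c[:2])@[-d[1],d[0]]
for lo in np.arange(-.045,.045,.004):
    k=(a>=lo)&(a<lo+.004)
    if k.any():print(round(lo,3),k.sum(),S[k,2].max().round(4),np.median(b[k]).round(4),end=' | ')
# spindle
g=reg&(h>.187)&(h<.2)&(x<.68)
print('\nspindle',g.sum(),np.median(h[g]),P[g].mean(0),rect(g),cv2.minEnclosingCircle(P[g][:,:2].astype(np.float32)))
b=reg&(abs(h-.166)<.0035)&(x<.68);print('bonnet',b.sum(),cv2.minEnclosingCircle(P[b][:,:2].astype(np.float32)))
c=cv2.resize(z['p'][190:280,170:290],(800,600),interpolation=cv2.INTER_CUBIC)
cv2.imwrite('pics/w2c.png',c[:,:,::-1])
```

```text
top 8371 0.15020326760848468 ((0.6560871005058289, 0.03890334814786911), (0.11362560838460922, 0.15435890853405), 10.335047721862793)
spout 768 [0.515  0.0447 0.1256] [0.585  0.102  0.1569]
axis [0.55740206 0.05689246 0.14384322] [0.97977123 0.20012079] 11.544022871117908 [0.00401709 0.01321764]
-0.045 17 0.1403 0.0008 | -0.041 40 0.1438 0.0002 | -0.037 42 0.1466 0.0005 | -0.033 38 0.1561 0.0002 | -0.029 34 0.1569 -0.0006 | -0.025 30 0.1526 0.0002 | -0.021 34 0.1464 -0.0 | -0.017 31 0.1468 -0.0 | -0.013 37 0.1459 -0.0002 | -0.009 32 0.1468 0.0005 | -0.005 31 0.1466 -0.0001 | -0.001 31 0.1463 -0.0002 | 0.003 33 0.1463 -0.0004 | 0.007 34 0.1466 -0.0003 | 0.011 30 0.1456 -0.001 | 0.015 57 0.1492 -0.0001 | 0.019 54 0.1504 -0.0007 | 0.023 47 0.1497 -0.0008 | 0.027 66 0.1542 0.0113 | 0.031 44 0.1422 0.0293 | 0.035 6 0.1401 0.0374 | 
spindle 156 0.19295784333476912 [0.6462548  0.00095388 0.19236661] ((0.6478129625320435, 0.0013727778568863869), (0.010723982006311417, 0.017698295414447784), 18.59465789794922) ((0.6451807022094727, 0.0003056512214243412), 0.009049315936863422)
bonnet 322 ((0.6443314552307129, 0.00016639847308397293), 0.017376691102981567)
```

View pics/w2c.png

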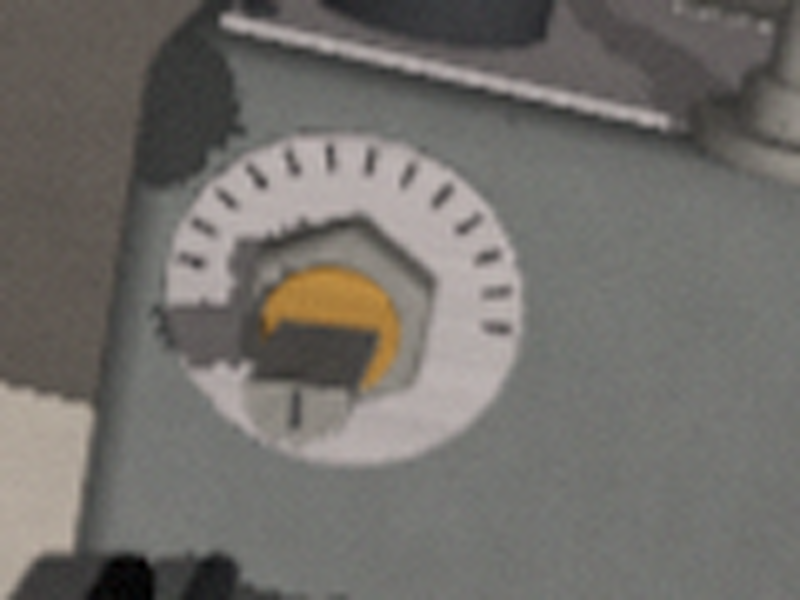

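The crop shows the spindle's D top with its flat and dark line facing image-up, toward the robot. This agrees with the depth rectangle: flat normal yaw is about 198.6° and the axis is at about (0.6446, 0.0002). The saddle is at about (0.545, 0.0545), and filler yaw is about 10.5°.

Emit:
{"name": "shift_gripper", "arguments": {
  "ticks": [
    {"sx":-0.015, "sy":0.05},
    {"sx":-0.03, "sy":0.1, "sz":0.03},
    {"sx":-0.045, "sy":0.15, "sz":0.06},
    {"sx":-0.06, "sy":0.2, "sz":0.09},
    {"sx":-0.0666, "sy":0.24, "sz":0.111},
    {"sx":-0.0666, "sy":0.2596, "sz":0.15},
    {"sx":-0.0666, "sy":0.2596, "sz":0.18},
    {"sx":-0.0666, "sy":0.2596, "sz":0.18},
    {"sx":-0.0666, "sy":0.2596, "sz":0.18}
  ],
  "finger_gap": 0.05
}}

```text
clock: 3.32
tool_pos: [0.5143, 0.3073, 0.1825]
tcp_rot: [[-0.913, -0.407, 0.001], [-0.407, 0.913, 0.001], [-0.001, 0.0, -1.0]]
wrist_force: [0.2, -0.2, 0.4]
gripper_width: 0.0499
grasp_force: 0.0
```

Run:
```python
from h import *
o=status.get_obs();d=np.array([.5137,.3083,.110])-o['tool_pos'];print((o['tcp_rot'].T@d).round(4))
```

```text
[0.0002 0.0012 0.0725]
```

Emit:
{"name": "shift_gripper", "arguments": {
  "ticks": [
    {"sy":0.001, "sz":0.03},
    {"sy":0.001, "sz":0.055},
    {"sy":0.001, "sz":0.0725},
    {"sy":0.001, "sz":0.0725}
  ]
}}

```text
clock: 3.82
tool_pos: [0.5137, 0.3074, 0.1087]
tcp_rot: [[-0.914, -0.407, -0.001], [-0.407, 0.914, -0.0], [0.001, -0.0, -1.0]]
wrist_force: [-0.4, -0.2, 1.7]
gripper_width: 0.0502
grasp_force: 0.0
```

Emit:
{"name": "shift_gripper", "arguments": {
  "ticks": [
    {},
    {},
    {},
    {},
    {}
  ],
  "finger_gap": 0.0,
  "force": 40
}}

```text
clock: 4.45
tool_pos: [0.5143, 0.3076, 0.1098]
tcp_rot: [[-0.914, -0.407, 0.001], [-0.407, 0.914, 0.001], [-0.001, 0.0, -1.0]]
wrist_force: [-0.1, -0.9, 5.9]
gripper_width: 0.0134
grasp_force: 39.7
```

Emit:
{"name": "shift_gripper", "arguments": {
  "ticks": [
    {"sz":-0.01},
    {"sz":-0.03},
    {"sz":-0.06},
    {"sz":-0.08},
    {"sz":-0.08}
  ]
}}

```text
clock: 5.08
tool_pos: [0.5144, 0.3079, 0.1907]
tcp_rot: [[-0.913, -0.407, 0.002], [-0.407, 0.913, 0.002], [-0.003, 0.001, -1.0]]
wrist_force: [0.2, -0.7, -1.6]
gripper_width: 0.0136
grasp_force: 39.0
```

Run:
```python
from h import *
snap('wrist','w3')
z=np.load('pics/w3.npz');P=cloud(z['d'],z['k'],z['R'],z['t']);cv2.imwrite('pics/w3.png',z['p'][:,:,::-1])
o=status.get_obs();print(o['wrist_force'],o['wrist_torque'])
```

```text
[ 0.3596465  0.3648872 -2.113635 ] [ 0.03581241  0.02509549 -0.01729851]
```

View pics/w3.png

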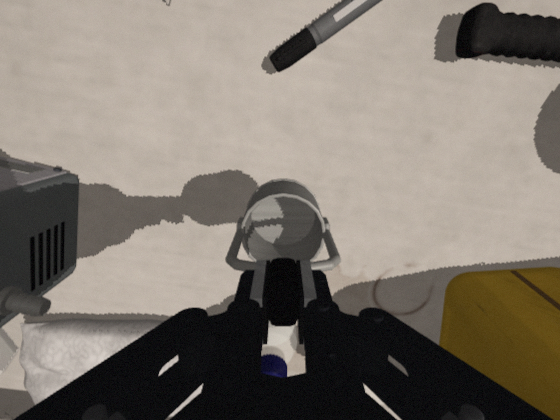

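The pail is held upright by its grip between the fingers, at (283,285), with the bail legs symmetric at (235,262) and (330,262).

Scaled: 0.08 rad / 6.2832 = 0.0127.

Emit:
{"name": "shift_gripper", "arguments": {
  "ticks": [
    {"sx":0.035, "sy":-0.03, "twist":0.0064},
    {"sx":0.07, "sy":-0.07, "twist":0.0127},
    {"sx":0.095, "sy":-0.11, "twist":0.0191},
    {"sx":0.115, "sy":-0.15, "twist":0.0255},
    {"sx":0.135, "sy":-0.19, "sz":0.01, "twist":0.0318},
    {"sx":0.1579, "sy":-0.224, "sz":0.018, "twist":0.0376},
    {"sx":0.1579, "sy":-0.224, "sz":0.018, "twist":0.0376},
    {"sx":0.1579, "sy":-0.224, "sz":0.018, "twist":0.0376}
  ]
}}

```text
clock: 6.12
tool_pos: [0.4606, 0.039, 0.1705]
tcp_rot: [[-0.983, -0.183, -0.001], [-0.183, 0.983, 0.0], [0.0, 0.0, -1.0]]
wrist_force: [0.2, 0.5, -1.3]
gripper_width: 0.0135
grasp_force: 39.5
```

Run:
```python
from h import *
p,d,k,R,t=snap('wrist','w4');P=cloud(d,k,R,t);o=status.get_obs()
T=(P-o['tool_pos'])@o['tcp_rot']   # tool coords
x,y,z=T[...,0],T[...,1],T[...,2]
m=(abs(x)<.045)&(abs(y)<.045)&(z>.03)&(z<.075)
print('pail zmin',np.percentile(z[m],[1,5,20]))
r=m&(z<.063)&(z>.052);print('rim',r.sum(),cv2.minEnclosingCircle(T[r][:,:2].astype(np.float32)))
b=(abs(x)<.015)&(abs(y)<.045)&(abs(y)>.022)&(z>.005)&(z<.045);Q=T[b]
for s in(-1,1):
    q=Q[Q[:,1]*s>0];print(s,len(q),q.mean(0).round(4) if len(q) else'',q.min(0).round(4),q.max(0).round(4))
# spout again
X,Y,H=P[...,0],P[...,1],P[...,2]
s=(abs(X-.54)<.045)&(abs(Y-.05)<.03)&(H>.138)&(H<.165)&~((abs(y)<.045)&(abs(x)<.04));Q=P[s];print('spout',len(Q));
if len(Q):
    print(Q.min(0),Q.max(0)); e=np.array([.983,.182]);a=(Q[:,:2]-[.5449,.0545])@e;b=(Q[:,:2]-[.5449,.0545])@[-.182,.983]
    print(np.percentile(a,[0,50,100]),np.median(b)); l=Q[:,2]>.152;print('lug',l.sum(),a[l].min() if l.any() else'',a[l].max() if l.any() else'',np.median(b[l]))
cv2.imwrite('pics/w4.png',p[:,:,::-1])
```

```text
pail zmin [0.03151139 0.03781179 0.05716128]
rim 991 ((0.0034185070544481277, 0.0002211742103099823), 0.03309570997953415)
-1 355 [ 0.002  -0.0281  0.0218] [-0.0023 -0.033   0.0075] [ 0.0038 -0.022   0.0449]
1 362 [0.0018 0.0285 0.0215] [-0.003   0.022   0.0088] [0.0036 0.0336 0.0449]
spout 858
[0.51445112 0.04504791 0.13816148] [0.55589946 0.06218262 0.1562711 ]
[-0.03062728 -0.01695104  0.01020573] 0.0004688822596768759
lug 90 -0.0198036675084733 -0.013580654760385107 0.00047506132074436795
```

Emit:
{"name": "shift_gripper", "arguments": {
  "ticks": [
    {"sz":-0.002},
    {"sx":-0.02, "sz":-0.002},
    {"sx":-0.04, "sz":-0.002},
    {"sx":-0.06, "sz":-0.002},
    {"sx":-0.08, "sz":-0.002},
    {"sx":-0.087, "sz":-0.002},
    {"sx":-0.087, "sz":-0.002}
  ]
}}

```text
clock: 7.05
tool_pos: [0.5459, 0.0547, 0.1726]
tcp_rot: [[-0.983, -0.183, -0.0], [-0.183, 0.983, -0.0], [0.0, 0.0, -1.0]]
wrist_force: [0.1, 0.0, -1.2]
gripper_width: 0.0135
grasp_force: 39.5
```

Emit:
{"name": "shift_gripper", "arguments": {
  "ticks": [
    {"sz":0.005},
    {"sz":0.01},
    {"sz":0.015},
    {"sz":0.017},
    {"sz":0.017}
  ]
}}

```text
clock: 7.68
tool_pos: [0.5461, 0.0544, 0.1557]
tcp_rot: [[-0.983, -0.182, -0.0], [-0.182, 0.983, -0.0], [0.0, -0.0, -1.0]]
wrist_force: [-0.2, -0.1, -1.1]
gripper_width: 0.0135
grasp_force: 39.5
```

Run:
```python
from h import *
o=status.get_obs();print(o['wrist_force'],o['wrist_torque']);d=o['tool_pos'][:2]-[.5449,.0545];print(d@[.983,.182],d@[-.182,.983])
p,d,k,R,t=snap('wrist','w5');cv2.imwrite('pics/w5.png',p[:,:,::-1])
```

```text
[-0.18721555 -0.08897696 -1.12351297] [ 0.00533252 -0.01587721  0.04445246]
0.0011708039083048807 -0.00032732782761956693
```

View pics/w5.png

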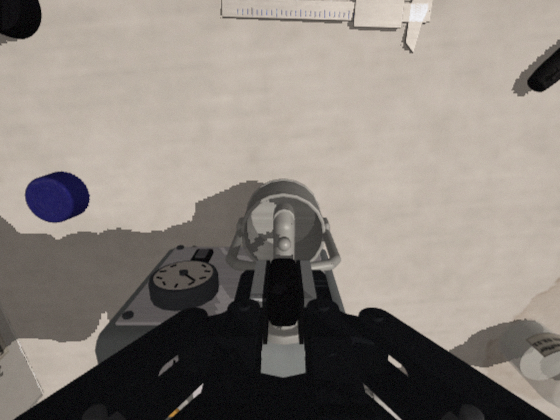

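The spout runs through the bail, and its end and lug at (284,225) are visible on the robot side of the bail. There is no contact yet, so I'll lower a bit more.

Emit:
{"name": "shift_gripper", "arguments": {
  "ticks": [
    {"sz":0.001},
    {"sz":0.002},
    {"sz":0.002}
  ]
}}

```text
clock: 8.1
tool_pos: [0.5462, 0.0544, 0.1538]
tcp_rot: [[-0.983, -0.182, -0.0], [-0.182, 0.983, -0.0], [0.0, -0.0, -1.0]]
wrist_force: [0.0, -0.2, -1.5]
gripper_width: 0.0135
grasp_force: 39.5
```

Emit:
{"name": "shift_gripper", "arguments": {
  "ticks": [
    {"sz":0.001},
    {"sz":0.0015},
    {"sz":0.0015}
  ]
}}

```text
clock: 8.48
tool_pos: [0.5464, 0.0544, 0.1528]
tcp_rot: [[-0.983, -0.182, 0.001], [-0.182, 0.983, 0.0], [-0.001, -0.0, -1.0]]
wrist_force: [-3.8, -0.3, 8.4]
gripper_width: 0.0133
grasp_force: 41.2
```

Contact is made at TCP z 0.1528. I'll relieve it slightly, then release and rise.

Emit:
{"name": "shift_gripper", "arguments": {
  "ticks": [
    {"sz":-0.0007},
    {"sz":-0.0007}
  ]
}}

```text
clock: 8.72
tool_pos: [0.5463, 0.0544, 0.1531]
tcp_rot: [[-0.983, -0.182, 0.0], [-0.182, 0.983, 0.0], [-0.0, -0.0, -1.0]]
wrist_force: [-0.4, -0.9, 1.6]
gripper_width: 0.0131
grasp_force: 39.8
```

Emit:
{"name": "shift_gripper", "arguments": {
  "ticks": [
    {},
    {},
    {},
    {}
  ],
  "finger_gap": 0.045
}}

```text
clock: 9.22
tool_pos: [0.5462, 0.0544, 0.153]
tcp_rot: [[-0.983, -0.182, 0.0], [-0.182, 0.983, -0.0], [0.0, -0.0, -1.0]]
wrist_force: [-0.1, -0.4, 0.1]
gripper_width: 0.0449
grasp_force: 0.0
```

Emit:
{"name": "shift_gripper", "arguments": {
  "ticks": [
    {"sz":-0.015},
    {"sz":-0.03},
    {"sz":-0.06},
    {"sx":0.03, "sz":-0.1},
    {"sx":0.06, "sz":-0.14},
    {"sx":0.06, "sz":-0.14},
    {"sx":0.06, "sz":-0.14}
  ]
}}

```text
clock: 10.1
tool_pos: [0.4874, 0.0436, 0.2935]
tcp_rot: [[-0.983, -0.182, 0.001], [-0.182, 0.983, 0.0], [-0.001, 0.0, -1.0]]
wrist_force: [0.0, -0.4, -0.8]
gripper_width: 0.0448
grasp_force: 0.0
```

Run:
```python
from h import *
p,d,k,R,t=snap('wrist','w6');cv2.imwrite('pics/w6.png',p[:,:,::-1]);P=cloud(d,k,R,t)
S=np.array([.5449,.0545]);e=np.array([.983,.182]);f=np.array([-.182,.983])
a=(P[...,:2]-S)@e;b=(P[...,:2]-S)@f;h=P[...,2]
m=(abs(a)<.03)&(abs(b)<.03)&(h>.158)&(h<.2);Q=P[m];print('grip',m.sum(),a[m].mean(),b[m].mean(),np.percentile(h[m],[50,98]),cv2.minAreaRect(Q[:,:2].astype(np.float32)))
m=(abs(a)<.045)&(abs(b)<.045)&(h>.09)&(h<.105);print('rim',m.sum(),cv2.minEnclosingCircle(np.stack([a[m],b[m]],1).astype(np.float32)),np.percentile(h[m],[5,95]))
```

```text
grip 439 -0.0027036557093807847 -0.0005479157095993638 [0.17996825 0.18231197] ((0.5454713702201843, 0.05410810559988022), (0.022227713838219643, 0.0145878279581666), 11.413565635681152)
rim 618 ((0.0175338014960289, -0.005466508213430643), 0.047812387347221375) [0.0908186  0.10410238]
```

The pail hangs: its grip top is at 0.1815, so its underside is at about 0.043, centred on the saddle. Next I'll look at the knob.

Emit:
{"name": "shift_gripper", "arguments": {
  "ticks": [
    {"sx":0.03, "sy":-0.05},
    {"sx":0.06, "sy":-0.1, "sz":0.02},
    {"sx":0.09, "sy":-0.15, "sz":0.04},
    {"sx":0.11, "sy":-0.19, "sz":0.04},
    {"sx":0.119, "sy":-0.221, "sz":0.04},
    {"sx":0.119, "sy":-0.221, "sz":0.04},
    {"sx":0.119, "sy":-0.221, "sz":0.04}
  ],
  "finger_gap": 0.05
}}

```text
clock: 11.02
tool_pos: [0.4106, -0.1949, 0.2524]
tcp_rot: [[-0.983, -0.183, -0.001], [-0.183, 0.983, 0.0], [0.001, 0.001, -1.0]]
wrist_force: [-0.2, 0.2, 0.2]
gripper_width: 0.0501
grasp_force: 0.0
```

Run:
```python
from h import *
p,d,k,R,t=snap('wrist','w7');cv2.imwrite('pics/w7.png',p[:,:,::-1]);P=cloud(d,k,R,t)
x,y,h=P[...,0],P[...,1],P[...,2]
n=np.hypot(x-.423,y+.198)<.045
m=n&(h>.033)&(h<.043);Q=P[m];r=cv2.minAreaRect(Q[:,:2].astype(np.float32));print('bar',m.sum(),np.percentile(h[m],[50,98]),r,Q.mean(0))
m=n&(h>.014)&(h<.023);print('skirt',m.sum(),np.median(h[m]),cv2.minEnclosingCircle(P[m][:,:2].astype(np.float32)))
u,v=proj([.423,-.198,.03],k,R,t).astype(int);print(u,v)
c=p[max(0,v-45):v+45,u-60:u+60];cv2.imwrite('pics/w7c.png',cv2.resize(c,(800,600),interpolation=cv2.INTER_CUBIC)[:,:,::-1])
```

```text
bar 387 [0.03810546 0.03958127] ((0.42341792583465576, -0.1961667239665985), (0.014035695232450962, 0.04335613176226616), 84.89002227783203) [ 0.42386716 -0.19641734  0.03802639]
skirt 542 0.019016893200737628 ((0.4238240122795105, -0.19635187089443207), 0.022265322506427765)
277 193
```

View pics/w7c.png

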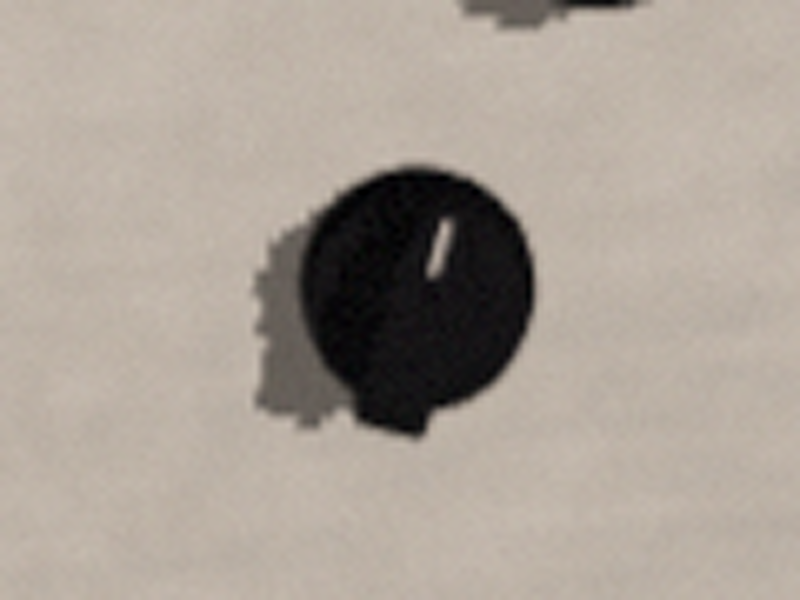

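The knob's white line is at crop (440,245), upper right of centre, so the pointer faces the robot at yaw about 175°. The axis is at about (0.4246, -0.1964).

Scaled: 0.272 rad / 6.2832 = 0.0433.

Emit:
{"name": "shift_gripper", "arguments": {
  "ticks": [
    {"sx":-0.0135, "sy":-0.004, "sz":0.04, "twist":0.0207},
    {"sx":-0.0135, "sy":-0.004, "sz":0.08, "twist":0.0433},
    {"sx":-0.0135, "sy":-0.004, "sz":0.12, "twist":0.0433},
    {"sx":-0.0135, "sy":-0.004, "sz":0.15, "twist":0.0433},
    {"sx":-0.0135, "sy":-0.004, "sz":0.15, "twist":0.0433},
    {"sx":-0.0135, "sy":-0.004, "sz":0.15, "twist":0.0433}
  ]
}}

```text
clock: 11.82
tool_pos: [0.425, -0.1967, 0.1039]
tcp_rot: [[-0.996, 0.088, 0.001], [0.088, 0.996, -0.0], [-0.001, -0.0, -1.0]]
wrist_force: [-0.2, -0.9, 0.7]
gripper_width: 0.0499
grasp_force: 0.0
```

Run:
```python
from h import *
o=status.get_obs();d=np.array([.4246,-.1964,.021])-o['tool_pos'];print((o['tcp_rot'].T@d).round(4),np.degrees(np.arctan2(*o['tcp_rot'][1::-1,0])))
p,d,k,R,t=snap('wrist','w8');P=cloud(d,k,R,t);x,y,h=P[...,0],P[...,1],P[...,2]
n=np.hypot(x-.4246,y+.1964)<.04
m=n&(h>.033)&(h<.043);Q=P[m];r=cv2.minAreaRect(Q[:,:2].astype(np.float32));print('bar',m.sum(),np.percentile(h[m],[50,98]),r,Q.mean(0))
m=n&(h>.014)&(h<.023);print('skirt',m.sum(),np.median(h[m]),cv2.minEnclosingCircle(P[m][:,:2].astype(np.float32)))
```

```text
[0.0005 0.0003 0.0829] 174.94997131422147
bar 1020 [0.03811931 0.03941696] ((0.42301157116889954, -0.19593337178230286), (0.01389334537088871, 0.04267740622162819), 85.38993072509766) [ 0.42306698 -0.19578114  0.03808897]
skirt 1366 0.019161211185887234 ((0.42373207211494446, -0.19606734812259674), 0.022351929917931557)
```

Emit:
{"name": "shift_gripper", "arguments": {
  "ticks": [
    {"sx":0.0006, "sy":0.0006, "sz":0.03},
    {"sx":0.0006, "sy":0.0006, "sz":0.06},
    {"sx":0.0006, "sy":0.0006, "sz":0.08},
    {"sx":0.0006, "sy":0.0006, "sz":0.082},
    {"sx":0.0006, "sy":0.0006, "sz":0.082}
  ]
}}

```text
clock: 12.5
tool_pos: [0.4245, -0.1965, 0.0221]
tcp_rot: [[-0.996, 0.089, 0.001], [0.089, 0.996, -0.0], [-0.001, -0.0, -1.0]]
wrist_force: [1.0, 0.2, -1.1]
gripper_width: 0.0501
grasp_force: 0.0
```

Emit:
{"name": "shift_gripper", "arguments": {
  "ticks": [
    {},
    {},
    {},
    {},
    {}
  ],
  "finger_gap": 0.0,
  "force": 80
}}

```text
clock: 13.12
tool_pos: [0.4243, -0.1964, 0.0219]
tcp_rot: [[-0.996, 0.089, 0.001], [0.089, 0.996, -0.0], [-0.001, -0.0, -1.0]]
wrist_force: [-1.1, 1.4, 17.5]
gripper_width: 0.0121
grasp_force: 78.4
```

Emit:
{"name": "shift_gripper", "arguments": {
  "ticks": [
    {"sz":-0.03},
    {"sz":-0.09},
    {"sz":-0.15},
    {"sz":-0.21},
    {"sz":-0.23},
    {"sz":-0.23}
  ]
}}

```text
clock: 13.88
tool_pos: [0.4244, -0.1964, 0.2524]
tcp_rot: [[-0.996, 0.089, 0.003], [0.089, 0.996, -0.0], [-0.003, -0.0, -1.0]]
wrist_force: [-0.8, -0.2, -1.9]
gripper_width: 0.012
grasp_force: 79.2
```

Run:
```python
from h import *
o=status.get_obs();p,d,k,R,t=snap('wrist','w9');P=cloud(d,k,R,t);T=(P-o['tool_pos'])@o['tcp_rot'];x,y,z=T[...,0],T[...,1],T[...,2]
n=(np.hypot(x,y)<.03)&(z>-.006)&(z<.008)&(x>.012)
print('skirt',n.sum(),np.median(z[n]),cv2.minEnclosingCircle(T[n][:,:2].astype(np.float32)));cv2.imwrite('pics/w9.png',p[150:400,130:430,::-1])
```

```text
skirt 770 0.0028502220341563526 ((0.012281946837902069, 0.0006541376933455467), 0.017305215820670128)
```

View pics/w9.png

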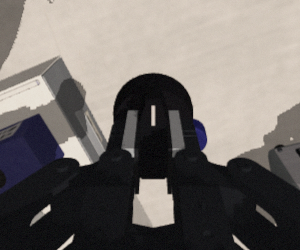

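The knob is held with its bar between the fingers and its white line at crop (153,115), aligned with the tool x axis.

Run:
```python
from h import *
from scipy.optimize import least_squares
z0=np.load('pics/w9.npz');P=cloud(z0['d'],z0['k'],z0['R'],z0['t']);o=status.get_obs();T=(P-o['tool_pos'])@o['tcp_rot'];x,y,z=T[...,0],T[...,1],T[...,2]
n=(np.hypot(x,y)<.035)&(abs(z-.0029)<.003)&(x>.0)
Q=T[n][:,:2];H=cv2.convexHull(Q.astype(np.float32))[:,0]
print(len(Q),Q.min(0),Q.max(0));H=H[H[:,0]>.008]
f=least_squares(lambda c:np.hypot(*(H-c).T)-.023,[0,0],loss='soft_l1',f_scale=.0005);print(f.x,np.abs(f.fun).max())
b=(abs(y)<.009)&(z<-.012)&(z>-.024)&(x>.01)&(x<.035);Q=T[b];print('bar',len(Q),Q[:,0].max(),Q[:,2].mean(),Q[:,1].mean())
m=(z0['p'].min(-1)>110)&b;v,u=np.nonzero(m);print('white',len(u),T[m][:,:2].mean(0) if len(u) else'', np.polyfit(T[m][:,0],T[m][:,1],1) if len(u)>3 else'')
```

```text
1169 [ 0.00026266 -0.02078827] [0.02230352 0.02176166]
[-0.0030859   0.00045532] 0.0026061738241577558
bar 839 0.022727519425315833 -0.01738128649172116 0.00022535295489795092
white 72 [0.01466616 0.00053007] [-0.00466945  0.00059855]
```

Run:
```python
from h import *
z=np.load('pics/w2.npz');P=cloud(z['d'],z['k'],z['R'],z['t']);x,y,h=P[...,0],P[...,1],P[...,2]
c=np.array([.6446,.0002])
for lo,hi in((.170,.188),(.168,.190),(.172,.186)):
    m=(np.hypot(x-c[0],y-c[1])<.013)&(h>lo)&(h<hi);Q=P[m];q=Q[:,:2]-Q[:,:2].mean(0)
    w,V=np.linalg.eigh(np.cov(q.T));n=V[:,0]*-np.sign(V[0,0]);print(len(Q),np.sqrt(w),np.degrees(np.arctan2(n[1],n[0]))%360,'dist',(Q[:,:2].mean(0)-c)@n)
g=(np.hypot(x-c[0],y-c[1])<.013)&(h>.1905)&(h<.197);Q=P[g][:,:2]
H=cv2.convexHull(Q.astype(np.float32))[:,0];e=np.roll(H,-1,0)-H;L=np.hypot(*e.T)
for i in np.argsort(-L)[:3]:print(L[i],(np.degrees(np.arctan2(e[i,1],e[i,0]))-90)%360,((H[i]-c)))
n=np.array([np.cos(np.radians(198.6)),np.sin(np.radians(198.6))]);t=np.array([-n[1],n[0]]);a=(Q-c)@n;b=(Q-c)@t;print(np.percentile(a,[0,3,97,100]),np.percentile(b,[0,3,97,100]))
m=g&(z['p'].astype(int).sum(-1)<250);print('line',m.sum(),P[m][:,:2]-c)
```

```text
115 [0.00054851 0.00548149] 195.60883585569465 dist 0.0014325300900588558
132 [0.00061774 0.00546036] 195.22333676615432 dist 0.001422314918334698
82 [0.0006087  0.00545491] 195.09680529116005 dist 0.0014230519669781692
0.0065542147 203.3285 [-0.00101015 -0.00269294]
0.0052717715 199.72021 [-0.00299123  0.00279846]
0.005159266 314.66653 [ 0.00394115 -0.00737575]
[-0.00878118 -0.00809352  0.00177982  0.00194242] [-0.00893614 -0.00797061  0.00769886  0.00876199]
line 19 [[ 7.35933817e-04 -6.70778023e-03]
 [ 3.42326057e-04 -5.70902643e-03]
 [-5.17267174e-04 -3.70241840e-03]
 [-1.01012856e-03 -2.69294430e-03]
 [-8.89188489e-04 -1.73710104e-03]
 [-1.58052123e-03 -7.09010352e-04]
 [-1.93799906e-03  2.91334225e-04]
 [-1.88967316e-03  1.75538550e-03]
 [-2.99124987e-03  2.79845742e-03]
 [-2.08719542e-03  3.72838293e-03]
 [-3.37089085e-03  4.77602502e-03]
 [-3.82149542e-03  5.78002821e-03]
 [-4.10703476e-03  6.77848773e-03]
 [-4.22097058e-03  7.77439921e-03]
 [ 8.55723167e-05  6.55267036e-04]
 [ 2.01197866e-03  1.01206608e-03]
 [ 2.83978996e-03  1.44600399e-03]
 [ 3.53989707e-03  1.88707552e-03]
 [ 4.77053348e-03  2.29539968e-03]]
```

The rows are not in the units I measure in: turns go in shares of 2 pi rad. I convert before sending: -0.413 rad / 6.2832 = -0.0657.

Emit:
{"name": "shift_gripper", "arguments": {
  "ticks": [
    {"sx":-0.04, "sy":0.04, "twist":-0.0111},
    {"sx":-0.08, "sy":0.08, "twist":-0.0223},
    {"sx":-0.12, "sy":0.12, "twist":-0.0334},
    {"sx":-0.15, "sy":0.15, "twist":-0.0446},
    {"sx":-0.18, "sy":0.19, "twist":-0.0557},
    {"sx":-0.2014, "sy":0.2149, "twist":-0.0657},
    {"sx":-0.2014, "sy":0.2149, "twist":-0.0657},
    {"sx":-0.2014, "sy":0.2149, "twist":-0.0657}
  ]
}}

```text
clock: 14.92
tool_pos: [0.6428, -0.0008, 0.2495]
tcp_rot: [[-0.948, -0.318, -0.002], [-0.318, 0.948, -0.001], [0.002, 0.0, -1.0]]
wrist_force: [-0.2, 0.3, -2.4]
gripper_width: 0.012
grasp_force: 79.2
```

Run:
```python
from h import *
o=status.get_obs();d=np.array([.6442,-.0003,.235])-o['tool_pos'];print((o['tcp_rot'].T@d).round(4),np.degrees(np.arctan2(*o['tcp_rot'][1::-1,0]))%360)
```

```text
[-0.0015  0.      0.0145] 198.5146334683384
```

Emit:
{"name": "shift_gripper", "arguments": {
  "ticks": [
    {"sx":-0.0015, "sz":0.01},
    {"sx":-0.0015, "sz":0.02},
    {"sx":-0.0015, "sz":0.03},
    {"sx":-0.0015, "sz":0.03}
  ]
}}

```text
clock: 15.42
tool_pos: [0.6445, 0.0003, 0.22]
tcp_rot: [[-0.948, -0.318, -0.002], [-0.318, 0.948, -0.0], [0.001, 0.0, -1.0]]
wrist_force: [0.5, 0.4, -0.6]
gripper_width: 0.012
grasp_force: 79.2
```

Emit:
{"name": "shift_gripper", "arguments": {
  "ticks": [
    {"sz":0.004},
    {"sz":0.008},
    {"sz":0.008}
  ]
}}

```text
clock: 15.8
tool_pos: [0.6452, 0.0003, 0.2131]
tcp_rot: [[-0.948, -0.319, 0.0], [-0.319, 0.948, 0.0], [-0.0, -0.0, -1.0]]
wrist_force: [0.6, -0.0, 3.5]
gripper_width: 0.0123
grasp_force: 79.7
```

Light contact was made about 0.9 mm off the planned xy. I'll back up, recentre and try again.

Emit:
{"name": "shift_gripper", "arguments": {
  "ticks": [
    {"sz":-0.004},
    {"sx":0.0012, "sy":-0.0004, "sz":-0.004},
    {"sx":0.0012, "sy":-0.0004, "sz":-0.004}
  ]
}}

```text
clock: 16.18
tool_pos: [0.6438, -0.0005, 0.217]
tcp_rot: [[-0.948, -0.318, -0.0], [-0.318, 0.948, -0.0], [0.0, 0.0, -1.0]]
wrist_force: [-0.3, -0.3, -1.0]
gripper_width: 0.0116
grasp_force: 79.3
```

Emit:
{"name": "shift_gripper", "arguments": {
  "ticks": [
    {"sz":0.004},
    {"sz":0.007},
    {"sz":0.007}
  ]
}}

```text
clock: 16.55
tool_pos: [0.6438, -0.0004, 0.2096]
tcp_rot: [[-0.948, -0.319, -0.001], [-0.319, 0.948, -0.0], [0.001, 0.0, -1.0]]
wrist_force: [-0.2, 0.0, -0.9]
gripper_width: 0.0119
grasp_force: 79.3
```

It slid on freely: TCP z is 0.2096 with no force. I'll continue down.

Emit:
{"name": "shift_gripper", "arguments": {
  "ticks": [
    {"sz":0.003},
    {"sz":0.006},
    {"sz":0.009},
    {"sz":0.009}
  ]
}}

```text
clock: 17.05
tool_pos: [0.6439, -0.0004, 0.2007]
tcp_rot: [[-0.948, -0.318, -0.0], [-0.318, 0.948, -0.0], [0.0, 0.0, -1.0]]
wrist_force: [0.1, -0.7, -0.3]
gripper_width: 0.0121
grasp_force: 79.3
```

Emit:
{"name": "shift_gripper", "arguments": {
  "ticks": [
    {"sz":0.002},
    {"sz":0.003},
    {"sz":0.003}
  ]
}}

```text
clock: 17.42
tool_pos: [0.6441, -0.0004, 0.1982]
tcp_rot: [[-0.948, -0.319, 0.0], [-0.319, 0.948, -0.0], [-0.0, -0.0, -1.0]]
wrist_force: [-0.5, -0.5, 2.9]
gripper_width: 0.012
grasp_force: 79.7
```

It is seated (spring contact at about 0.199). Now I'll press.

Emit:
{"name": "shift_gripper", "arguments": {
  "ticks": [
    {},
    {"sz":0.002},
    {"sz":0.004},
    {"sz":0.006},
    {"sz":0.006},
    {"sz":0.006}
  ]
}}

```text
clock: 18.18
tool_pos: [0.6441, -0.0004, 0.1921]
tcp_rot: [[-0.948, -0.318, 0.0], [-0.318, 0.948, -0.0], [-0.0, -0.0, -1.0]]
wrist_force: [-0.4, -0.1, 5.3]
gripper_width: 0.012
grasp_force: 80.0
```

Emit:
{"name": "shift_gripper", "arguments": {
  "ticks": [
    {"sz":0.001},
    {"sz":0.002},
    {"sz":0.002},
    {"sz":0.002}
  ],
  "force": 100
}}

```text
clock: 18.68
tool_pos: [0.6443, -0.0004, 0.1908]
tcp_rot: [[-0.948, -0.318, 0.001], [-0.318, 0.948, 0.0], [-0.001, -0.0, -1.0]]
wrist_force: [-3.3, -0.5, 15.8]
gripper_width: 0.0111
grasp_force: 104.0
```

The lower stop is reached (force jumps to 16 N). I'll check the pail and knob before handing in.

Run:
```python
from h import *
o=status.get_obs();p,d,k,R,t=snap('wrist','w10');cv2.imwrite('pics/w10.png',p[:,:,::-1]);P=cloud(d,k,R,t);T=(P-o['tool_pos'])@o['tcp_rot'];x,y,z=T[...,0],T[...,1],T[...,2]
n=(np.hypot(x,y)<.035)&(abs(z-.0029)<.004)&(x>0);print('skirt z',np.median(z[n]),T[n].max(0))
for nm in('top','side'):
    p2,d2,k2,R2,t2=snap(nm,nm+'1');Q=cloud(d2,k2,R2,t2);a=Q-[.5449,.0545,0]
    m=(abs(a[...,0])<.025)&(abs(a[...,1])<.025)&(a[...,2]>.16)&(a[...,2]<.19);print(nm,m.sum(),Q[m].mean(0) if m.any() else'')
```

```text
skirt z 0.00290606371993385 [0.02265283 0.02195122 0.00687311]
top 0 
side 77 [0.54431858 0.04915254 0.17324816]
```

View pics/w10.png

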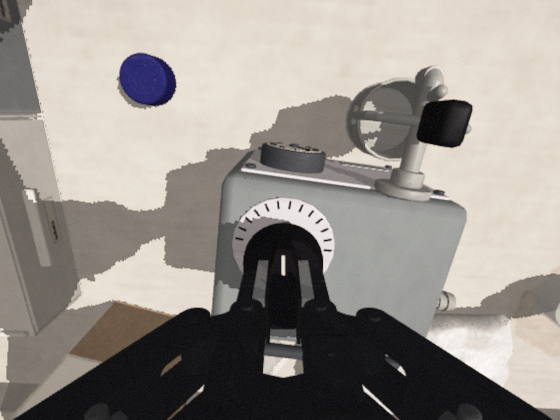

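The pail hangs on the spout, with its grip at (445,122) and the bail behind the lug. The knob is seated on the spindle with its line pointing at the robot, and it has not slipped in the grip.

```bash
python3 -c "
from rig import order
print(order.hand_in())"
```

```text
the job is handed in; nothing more can be done
None
```

The pail hangs by its bail on the spout behind the lug, and the knob is seated on the spindle and still held with the valve pressed to its lower stop; the job was handed in at about 19 s, with no verdict shown.

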